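Feel along the carved vine of a sprung woodblock

ROBOT

A 6-joint arm with a two-finger parallel gripper is mounted at the origin on the work surface. World frame = base frame: x ahead of the robot, y to its left, z up, the work surface at z = 0. Lengths are in mm, angles in rad, forces in N, time in s.
With the tool pointing down it reaches from about 300 to 950 mm from the base axis. Payload 3.1 kg.
Tool frame: the origin (TCP) lies at the very end of the fingers, on their centre line; the grasp point (between the pads) lies ctrl.grip_point_offset behind it (ctrl.grip_point_offset is the distance from the TCP to the grasp point, in mm); z points along the fingers, y is the direction in which the jaws open and shut (so a half turn about z gives the same grasp; the last joint's range is limited). The gripper opens to 85 mm and grips with 20 to 120 N. Pads are 22 mm wide; open, the fingers measure 114 mm over their backs; the gripper's body (76 mm by 85 mm) begins 54 mm behind the grasp point. The pads swing forward as they close: fully open they stand 13 mm farther back than shut.
Start: joints at [-1.198, 0.308, 1.634, -0, 1.2, -0.07], TCP at [267.77, -564.74, 231.272] pointing down, gripper open.
Joint ranges: [-3.06, 3.06], [-0.79, 1.96], [0.05, 2.63], [-1.19, 4.34], [0.05, 2.64], [-2.94, 2.94]. Speed limits (rad/s): [2.79, 2.79, 3.14, 3.14, 3.14, 3.14].

INTERFACE

Orientations are given as a unit quaternion [w, x, y, z].
In Python, from bench import ctrl gives the robot as it stands. The module is installed in compiled form; this text tells all that it offers.
- The arm moves only by the tool arm_command, never from a script. Its argument "plan" is text: rows parted by semicolons, each of 7 numbers parted by spaces: the shift along the world's x, y, z in cm, then the turn, a rotation vector about the world's x, y, z in rad, then the finger opening in cm, from 0 to 8.54. A call has exactly 10 rows; each row is the pose to reach, as a shift and turn from the pose commanded when the call began; what a row does not reach only later rows make up. A row lasts 1/10 s, in which the tool goes at most 50 mm and 8.59 degrees, less where a joint would pass 70% of its speed; a pose out of reach is approached as far as the arm can. A call with a gripper value outside its range is refused whole. The fingers move at their own pace and stop on an object; the grip force is fixed at half the most. Time passes only in rows, so rows that repeat a pose let the fingers close, or fill a call up. It gives the time, the measured TCP pose, the force and the opening at its end, in the units of the state.
- ctrl.sense(): the state, without advancing time (a new reading comes with each control period).
- ctrl.get_image(name): name is "scene" or "top" or "wrist"; returns (picture, depth): 384x512x3 uint8, red, green, blue; 384x512 float32, mm along the optical axis (not along the pixel's ray), 0 where there is no reading.
- ctrl.get_calibration(name): a dict with "camera_matrix" (3x3 intrinsics, pixels), "R" (3x3) and "t" (3): a world point X has camera coordinates R X + t. Camera axes: x right, y down, z forward; pixel columns grow to the right and rows downward; lengths in mm; the calibration is good to about 2 mm. A picture is of the moment at which its call begins: read the wrist's pose just before it. get_calibration takes no time and is no camera call; for the wrist camera it gives the pose at the moment of the call.
- ctrl.finish_job(): hands the job in, once; it reports no verdict.
The state is a dict: "clock": time; "joint_pos": joint angles; "joint_vel": joint speeds; "joint_torque": joint torques, N m; "tool_pos": TCP position; "ee_rot": TCP orientation; "force": force on the tool from outside, world axes, zero at the start; "torque": the same for the moment, N m; "grip_width": finger opening in mm.
Only numpy, scipy, OpenCV 4.12 (cv2) and the standard library are available. Lean on these libraries where they do the work, as an engineer would, in place of code of your own. Each camera call takes 0.05 s, during which the arm holds its last target.

TASK

Check the freshly carved woodblock for splinters: feel lightly with the fingertips along the whole zigzag vine, starting on the square pot and going over every stem and bud in turn to the round flower at the other end. The block lies on springs: press so lightly that it never sinks more than about 8 mm. Finish with the fingertips still resting lightly on the flower to mark the place, hold still there, and leave the other block and everything else on the bench alone.

Things in the scene. Friction and masses are not known exactly. Their poses are not given: they have to be found in the camera images.
- bed: The low wooden frame (186 x 276 mm, rim 30 mm high) that holds the woodblock with the vine; fixed to the table, at any place and yaw. Origin: centre of its underside, on the table; x across (short side), y along (long side). The vine block in it is 160 x 250 mm and pale; its ground is 46 mm and its dark relief 51 mm above the table. Small leaf marks (2 mm high) lie off the vine.
- block (a joint): How far the whole vine block has sunk straight down on the springs of its bed, m: 0 at rest, growing as it is pressed, stop at 0.014. About 0.3 N starts it, then 0.8 N per mm, wherever it is pressed: 3 mm takes some 2.7 N. More than 0.008 is too hard. It cannot move sideways.
- pot: The square flowerpot, 24 x 24 mm, where the vine begins, at the +y end of the block. Its origin is at the centre of its top face, z up; it stands 5 mm above the pale ground around it.
- bud1: Round bud 1 of the vine, counted from the pot, 16 mm across, at a bend of the zigzag. Its origin is at the centre of its top face, z up; it stands 5 mm above the pale ground around it.
- bud2: Round bud 2 of the vine, counted from the pot, 16 mm across, at a bend of the zigzag. Its origin is at the centre of its top face, z up; it stands 5 mm above the pale ground around it.
- bud3: Round bud 3 of the vine, counted from the pot, 16 mm across, at a bend of the zigzag. Its origin is at the centre of its top face, z up; it stands 5 mm above the pale ground around it.
- flower: The large round flower, 24 mm across, where the vine ends, at the -y end of the block. Its origin is at the centre of its top face, z up; it stands 5 mm above the pale ground around it.
- stem1: Stem 1 of the vine, a straight bar about 46 mm long and 8 mm wide between pot and bud1, with a gap of 8 mm to each. Its x axis runs along it, towards the flower. Its origin is at the centre of its top face, z up; it stands 5 mm above the pale ground around it.
- stem2: Stem 2 of the vine, a straight bar about 46 mm long and 8 mm wide between bud1 and bud2, with a gap of 8 mm to each. Its x axis runs along it, towards the flower. Its origin is at the centre of its top face, z up; it stands 5 mm above the pale ground around it.
- stem3: Stem 3 of the vine, a straight bar about 46 mm long and 8 mm wide between bud2 and bud3, with a gap of 8 mm to each. Its x axis runs along it, towards the flower. Its origin is at the centre of its top face, z up; it stands 5 mm above the pale ground around it.
- stem4: Stem 4 of the vine, a straight bar about 46 mm long and 8 mm wide between bud3 and flower, with a gap of 8 mm to each. Its x axis runs along it, towards the flower. Its origin is at the centre of its top face, z up; it stands 5 mm above the pale ground around it.
- fence_block: The other woodblock in a like frame (186 x 276 mm, relief top 51 mm above the table), showing a straight fence of two rails and five posts; rigid and fixed. Origin: centre of its underside. Must not be touched.
- weight: Small brass weight, 24 mm across, 24 mm high, loose, standing on the vine block's far side, opposite bud2 and at least 35 mm clear of the vine. Origin: centre of its underside. Leave it alone.
- cork_block: Cork block 50 x 30 x 25 mm, loose, lying on the fence block. Origin: centre of its underside. Leave it alone.
- ink_tin: Ink tin, 64 mm across, 70 mm high, loose, beyond the blocks. Origin: centre of its underside. Leave it alone.
- oil_bottle: Amber oil bottle, 56 mm across, 140 mm high, loose, at the left. Origin: centre of its underside. Leave it alone.
- brayer: Ink roller (brayer): rubber roller 100 mm long, 32 mm across, and a handle reaching 160 mm from the roller's axis towards its -x, lying loose beyond the blocks. Origin: under the roller's centre. Leave it alone.
- gouge: Carving gouge with a wooden handle, 160 mm long, 20 mm high, lying loose along its x axis, near the gap between the two blocks on the side of the robot. Origin: under its middle. Leave it alone.
- mug: White mug, 76 mm across without its handle, 85 mm high, loose, at the right. Origin: centre of its underside. Leave it alone.

How it is judged (in metres and radians):
On the way, in this order (a step that is already met when the one before it is completed fails the run):
1. the fingertips touch the square pot first (contact force between the fingers and pot above 0.15 N), for 0.05 s.
2. then they rest on stem 1 alone, between its two neighbours (contact force between the fingers and stem1 above 0.15 N and contact force between the fingers and pot below 0.05 N and contact force between the fingers and bud1 below 0.05 N), for 0.05 s.
3. then they touch bud 1 (contact force between the fingers and bud1 above 0.15 N), for 0.05 s.
4. then they rest on stem 2 alone, between its two neighbours (contact force between the fingers and stem2 above 0.15 N and contact force between the fingers and bud1 below 0.05 N and contact force between the fingers and bud2 below 0.05 N), for 0.05 s.
5. then they touch bud 2 (contact force between the fingers and bud2 above 0.15 N), for 0.05 s.
6. then they rest on stem 3 alone, between its two neighbours (contact force between the fingers and stem3 above 0.15 N and contact force between the fingers and bud2 below 0.05 N and contact force between the fingers and bud3 below 0.05 N), for 0.05 s.
7. then they touch bud 3 (contact force between the fingers and bud3 above 0.15 N), for 0.05 s.
8. then they rest on stem 4 alone, between its two neighbours (contact force between the fingers and stem4 above 0.15 N and contact force between the fingers and bud3 below 0.05 N and contact force between the fingers and flower below 0.05 N), for 0.05 s.
9. then they touch the flower (contact force between the fingers and flower above 0.15 N), for 0.05 s.
At the end, for the whole second after the job is handed in: The fingertips rest on the round flower (more than 0.15 N), the sprung block is pressed down, by less than 8 mm, and still, and every loose thing is within 15 mm of where it was (contact force between the fingers and flower above 0.15 N and value of joint block between 0.0002 and 0.008 m and velocity of joint block between -0.01 and 0.01 m/s and distance of each of weight, cork_block, ink_tin, oil_bottle, brayer, gouge, mug from where it was at the start of the episode below 0.015 m); the arm keeps its last pose, push and grip.
It fails at once if the vine block is pressed down more than 8 mm (value of joint block above 0.008 m).
It fails at once if the fence block is touched (contact force between any of the fingers, the arm and fence_block above 0.5 N).
It fails at once if a loose thing is lifted, carried or pushed more than 15 mm (distance of any of weight, cork_block, ink_tin, oil_bottle, brayer, gouge, mug from where it was at the start of the episode above 0.015 m).
It also fails if it takes over 48 s, if anything falls off the work surface, if the arm or the gripper's body presses on something with over 40 N, if the wrist force passes 120 N, or if a joint passes its speed limit or range.

## Working session

There is one attempt and no reset: what is moved stays moved. The work goes in short steps, Python scripts to look and compute and a tool call to move; the robot and the scene stay as the last step left them, time stands still between calls to the robot, and variables do not carry over. Pictures are saved under pics/ and viewed, and the job is handed in when it is done.

Besides the shell and the picture viewer there is one more tool, called after "Emit:" by a JSON object that holds its "fn" and its "kwargs", one argument or row to a line. arm_command: Moves the arm, as the interface text tells. Its arguments: {"type":"object","properties":{"plan":{"type":"string"}},"required":["plan"]}

```bash
mkdir -p pics; ls; python3 - <<'E'
from bench import ctrl
import cv2,numpy as np
s=ctrl.sense();print(s, ctrl.grip_point_offset)
for n in ("top","scene"):
    p,d=ctrl.get_image(n);cv2.imwrite(f"pics/{n}0.png",p[:,:,::-1]);np.savez(f"{n}0.npz",p=p,d=d)
    c=ctrl.get_calibration(n);print(n,c)
    np.savez(f"{n}0c.npz",**c)
E
```

```text
pics
{'clock': 0.0, 'joint_pos': array([-1.19766043e+00,  3.09017198e-01,  1.63517537e+00,  2.37758451e-05,
        1.19968930e+00, -6.96883005e-02]), 'joint_vel': array([-0.00098572, -0.00079946,  0.00134871, -0.00112713,  0.00087607,
        0.00166779]), 'joint_torque': array([-5.26877102e-05, -4.15250373e+01, -2.76664728e+01, -2.89150585e-04,
        1.02599699e-02,  1.18455918e-05]), 'tool_pos': array([ 267.49965732, -563.96322325,  230.04480017]), 'ee_rot': array([-1.13313441e-03,  9.75588625e-01,  2.19603106e-01, -1.62052529e-04]), 'force': array([-0.28089192,  0.63411695, -0.22078037]), 'torque': array([-0.01391002, -0.00935268,  0.04217128]), 'grip_width': 85.16102251606293} 18.700000000000003
top {'camera_matrix': array([[499.88075208,   0.        , 260.71245776],
       [  0.        , 499.88075208, 193.63317397],
       [  0.        ,   0.        ,   1.        ]]), 'R': array([[ 0.01892694, -0.99981131, -0.00437225],
       [-0.98909915, -0.01808509, -0.14613623],
       [ 0.14602958,  0.0070905 , -0.98925481]]), 't': array([ -14.59276247,  573.21998719, 1407.53788823])}
scene {'camera_matrix': array([[464.84429011,   0.        , 260.74624781],
       [  0.        , 464.84429011, 197.92053594],
       [  0.        ,   0.        ,   1.        ]]), 'R': array([[ 0.56161148,  0.82736407, -0.0078258 ],
       [ 0.67534879, -0.46384741, -0.5733669 ],
       [-0.47801314,  0.31672429, -0.81926135]]), 't': array([-320.14496604, -371.06549447, 1845.40278875])}
```

View pics/top0.png

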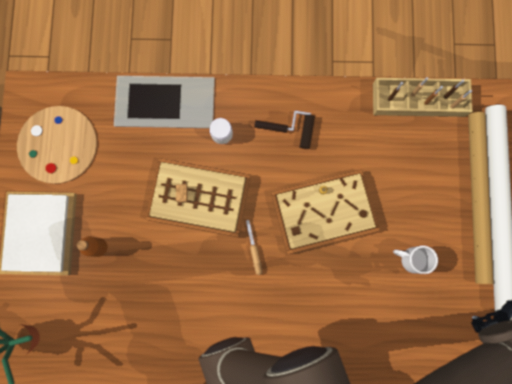

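View pics/scene0.png

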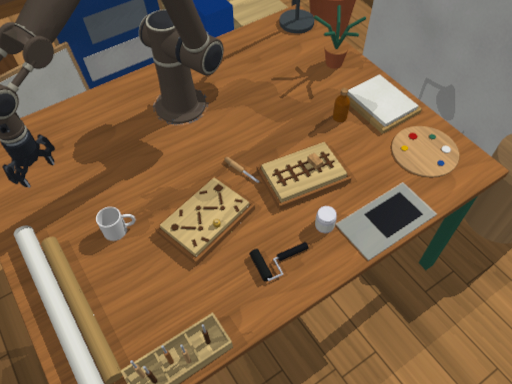

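The top view shows the vine block around pixel (327,211), with the pot at about (296,230). The fence block is at (198,197), the gouge at (254,248) and the mug at (420,260). I'll zoom in on the vine block.

```bash
python3 - <<'E'
import cv2,numpy as np
a=cv2.imread("pics/top0.png")[165:260,265:390];cv2.imwrite("pics/topz.png",cv2.resize(a,None,fx=6,fy=6,interpolation=cv2.INTER_CUBIC))
a=cv2.imread("pics/scene0.png")[172:267,150:260];cv2.imwrite("pics/scz.png",cv2.resize(a,None,fx=6,fy=6,interpolation=cv2.INTER_CUBIC))
E
```

```text
(no output)
```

View pics/topz.png

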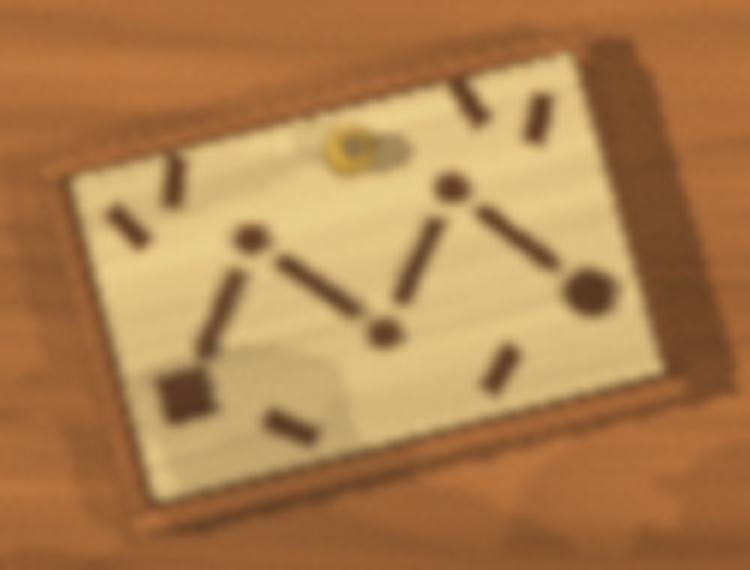

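View pics/scz.png

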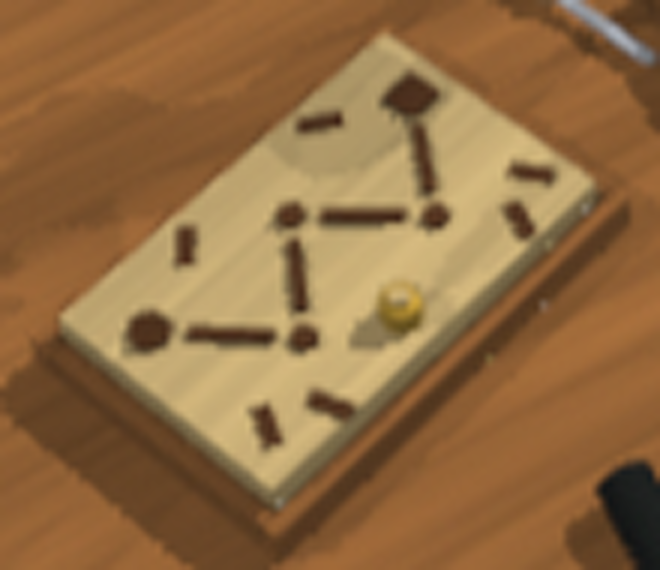

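Both views show the whole vine. In the top view crop, the pot is at (185,395), the buds at (252,238), (384,332) and (452,187), the flower at (590,292), and the weight at (352,150). Next I'll find the centroids and intersect their rays with the z=51 plane.

```bash
cat > h.py <<'E'
import cv2,numpy as np
def ray(c,u,v,z):
    K,R,t=c["camera_matrix"],c["R"],c["t"]
    d=R.T@np.linalg.inv(K)@np.array([u,v,1.]);o=-R.T@t
    return o+d*(z-o[2])/d[2]
def blobs(p,c,box,z=51,lo=12,thr=95,up=4):
    x0,y0,x1,y1=box
    a=cv2.resize(p[y0:y1,x0:x1],None,fx=up,fy=up,interpolation=cv2.INTER_CUBIC)
    m=(a.max(2)<thr*1.2).astype(np.uint8)
    n,l,st,ce=cv2.connectedComponentsWithStats(m)
    out=[]
    for i in range(1,n):
        if st[i,4]<lo*up*up: continue
        u=(ce[i,0]+.5)/up-.5+x0; v=(ce[i,1]+.5)/up-.5+y0
        out.append((u,v,st[i,4]/up/up,ray(c,u,v,z)))
    return out,m
E
python3 - <<'E'
from h import *
for n,b in(("top",(277,172,377,250)),("scene",(158,176,252,258))):
    f=np.load(n+"0.npz");c=dict(np.load(n+"0c.npz"))
    o,m=blobs(f["p"],c,b)
    for r in o: print(n,np.round(r[:3],1),np.round(r[3],1))
E
```

```text
top [334.  208.6  12.4] [ 532.6 -214.9   51. ]
top [317.6 212.2  13.4] [ 521.4 -167.9   51. ]
top [362.8 213.3  32.3] [ 520.5 -297.4   51. ]
top [375.3 213.1  12.4] [ 521.9 -333.1   51. ]
top [300.9 217.8  14.2] [ 504.2 -120.2   51. ]
top [295.6 230.5  50.1] [ 467.6 -105.5   51. ]
top [313.  235.9  15.9] [ 453.3 -155.    51. ]
top [313.7 248.   15.2] [ 419. -157.   51.]
scene [247.7 178.7  23.9] [495.5  -2.2  51. ]
scene [218.7 191.5  74.2] [ 485.6 -110.2   51. ]
scene [202.8 192.   16.7] [ 457.8 -154.6   51. ]
scene [238.4 200.5  12.6] [553. -76.  51.]
scene [197.9 207.7  14. ] [ 502.8 -199.    51. ]
scene [222.  207.8  12.4] [ 547.2 -134.9   51. ]
scene [236.2 208.3  15.3] [574.7 -98.4  51. ]
scene [209.8 207.8  28.9] [ 524.9 -167.7   51. ]
scene [226.3 234.  244.2] [ 638.4 -175.1   51. ]
scene [180.5 212.5  14.6] [ 487.4 -254.3   51. ]
scene [199.  217.8  28. ] [ 538.3 -215.3   51. ]
scene [219.6 233.5  86.8] [ 625.  -191.3   51. ]
scene [174.3 227.   36.2] [ 524.3 -296.4   51. ]
scene [188.1 227.7  32. ] [ 550.9 -261.8   51. ]
scene [200.1 228.1  14.6] [ 573.7 -231.7   51. ]
scene [172.  245.7 573.1] [ 579.6 -333.8   51. ]
scene [205.  239.5  20.8] [ 617.8 -239.5   51. ]
scene [194.  242.7  16.6] [ 608.5 -273.    51. ]
scene [250.2 254.3  17.4] [ 739.4 -152.9   51. ]
```

```bash
python3 - <<'E'
from h import *
for n,b,T in(("top",(279,176,375,248),110),("scene",(160,180,250,248),85)):
  f=np.load(n+"0.npz");c=dict(np.load(n+"0c.npz"))
  o,m=blobs(f["p"],c,b,lo=6,thr=T)
  cv2.imwrite(f"pics/m_{n}.png",cv2.resize(m*255,None,fx=1.5,fy=1.5))
  for r in o:
    if r[2]<70: print(n,T,np.round(r[:3],1),np.round(r[3],1))
E
```

```text
top 110 [342.3 180.8  18.7] [ 613.8 -239.2   51. ]
top 110 [354.3 184.3  16.6] [ 604.3 -273.7   51. ]
top 110 [293.6 194.5  17.7] [571.3 -98.6  51. ]
top 110 [339.9 196.   11.9] [ 569.5 -232.    51. ]
top 110 [286.  202.3  14.1] [548.1 -77.   51. ]
top 110 [350.9 204.3  25.5] [ 545.9 -263.5   51. ]
top 110 [334.2 208.2  26.8] [ 533.7 -215.4   51. ]
top 110 [306.4 204.4  11.4] [ 543.2 -135.9   51. ]
top 110 [317.7 212.3  28.4] [ 521.1 -168.3   51. ]
top 110 [362.9 213.3  42.1] [ 520.5 -297.6   51. ]
top 110 [301.1 217.5  33. ] [ 505.2 -120.7   51. ]
top 110 [328.6 220.1  12.7] [ 499.1 -199.5   51. ]
top 110 [348.1 226.1  17.6] [ 483.  -254.9   51. ]
top 110 [295.6 230.4  64. ] [ 468.  -105.5   51. ]
top 110 [313.  235.9  24.8] [ 453.3 -155.    51. ]
top 110 [324.3 245.   50.1] [ 428.1 -187.1   51. ]
top 110 [312.2 243.7   6.6] [ 431.  -152.7   51. ]
scene 85 [218.  187.8  41.3] [ 471.1 -104.3   51. ]
scene 85 [202.9 192.   13.1] [ 457.9 -154.5   51. ]
scene 85 [220.  198.   19.7] [ 510.7 -120.3   51. ]
scene 85 [238.4 200.5   9.4] [553.  -76.1  51. ]
scene 85 [197.9 207.7  11.3] [ 502.9 -198.9   51. ]
scene 85 [236.2 208.3  12.2] [574.7 -98.3  51. ]
scene 85 [222.  207.9  10.2] [ 547.5 -135.1   51. ]
scene 85 [209.7 207.9  25.4] [ 524.9 -167.8   51. ]
scene 85 [180.5 212.5  11.1] [ 487.4 -254.3   51. ]
scene 85 [199.  217.9  22.4] [ 538.7 -215.4   51. ]
scene 85 [174.3 227.   31.8] [ 524.3 -296.3   51. ]
scene 85 [200.1 228.2  12. ] [ 573.9 -231.6   51. ]
scene 85 [188.1 227.7  25.6] [ 551. -262.   51.]
scene 85 [170.7 237.7  61.1] [ 552.3 -323.8   51. ]
scene 85 [204.9 239.4  15.6] [ 617.2 -239.7   51. ]
scene 85 [194.1 242.6  13. ] [ 608.4 -272.9   51. ]
```

Emit:
{"fn": "arm_command", "kwargs": {
  "plan": "3 4 0 0 0 0 0; 6 8 0 0 0 0 0; 9 12 0 0 0 0 0; 12 16 0 0 0 0 0; 15 20 0 0 0 0 0; 18 25 0 0 0 0 0; 21 30 0 0 0 0 0; 23 34 0 0 0 0 0; 25 36 0 0 0 0 0; 25 36 0 0 0 -0.15 0"
}}

```text
clock: 1.1
tool_pos: [520.0, -200.4, 230.9]
ee_rot: [-0.001, 0.989, 0.147, 0.001]
force: [0.0, -1.0, -0.0]
grip_width: 0.0
```

Emit:
{"fn": "arm_command", "kwargs": {
  "plan": "0 0 0 0 0 0 0; 0 0 0 0 0 0 0; 0 0 0 0 0 0 0; 0 0 0 0 0 0 0; 0 0 0 0 0 0 0; 0 0 0 0 0 0 0; 0 0 0 0 0 0 0; 0 0 0 0 0 0 0; 0 0 0 0 0 0 0; 0 0 0 0 0 0 0"
}}

```text
clock: 2.1
tool_pos: [517.8, -204.7, 231.3]
ee_rot: [0.0, 0.989, 0.146, 0.0]
force: [0.1, 0.4, -0.8]
grip_width: 0.2
```

```bash
python3 - <<'E'
from bench import ctrl
import cv2,numpy as np
c=ctrl.get_calibration("wrist")
p,d=ctrl.get_image("wrist");cv2.imwrite(f"pics/w1.png",p[:,:,::-1]);np.savez("w1.npz",p=p,d=d);np.savez("w1c.npz",**c)
s=ctrl.sense();print(s);print(c, -c["R"].T@c["t"])
E
```

```text
{'clock': 2.15, 'joint_pos': array([-4.54646012e-01,  1.77577230e-01,  1.79620525e+00, -3.90109575e-06,
        1.16781464e+00,  8.23196590e-01]), 'joint_vel': array([-0.00066274, -0.00107978, -0.00069041,  0.00058723,  0.00022401,
       -0.00133609]), 'joint_torque': array([-1.95136660e-02, -3.53331935e+01, -2.72782534e+01, -1.19764769e-03,
        6.32093725e-04, -3.06298807e-04]), 'tool_pos': array([ 517.79284778, -204.67891604,  231.27941686]), 'ee_rot': array([ 2.15885077e-07,  9.89291320e-01,  1.45954392e-01, -2.85775702e-06]), 'force': array([ 0.77860738, -0.51821139, -0.80526398]), 'torque': array([-0.0226227 ,  0.05970119,  0.00182528]), 'grip_width': 0.13347590301031115}
{'camera_matrix': array([[278.096116  ,   0.        , 251.90968822],
       [  0.        , 278.096116  , 187.53125024],
       [  0.        ,   0.        ,   1.        ]]), 'R': array([[ 2.89484466e-01, -9.57182614e-01, -4.32926411e-04],
       [-9.17475065e-01, -2.77604422e-01,  2.84912775e-01],
       [-2.72833737e-01, -8.20806235e-02, -9.58553349e-01]]), 't': array([-346.23849662,  381.41800808,  502.94206709])} [ 587.39174204 -184.24834518  373.27604391]
```

View pics/w1.png

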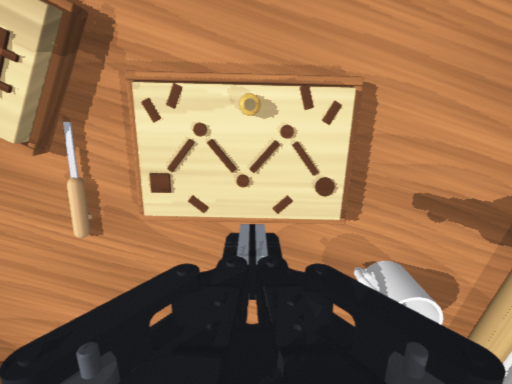

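The wrist view shows the vine clearly: pot (160,183), bud1 (200,130), bud2 (243,181), bud3 (287,131), flower (325,187) and weight (249,104). The closed fingertips are at (252,230).

```bash
python3 - <<'E'
from h import *
f=np.load("w1.npz");c=dict(np.load("w1c.npz"))
o,m=blobs(f["p"],c,(140,92,345,212),lo=20,thr=85)
for r in o: print(np.round(r[:3],1),np.round(r[3],1))
d=f["d"];print(d[150:155,160:165])
u,v=250,150
for u,v in((243,181),(325,187),(160,183)):
    z=d[v,u];K=c["camera_matrix"];print(c["R"].T@(np.array([(u-K[0,2])/K[0,0]*z,(v-K[1,2])/K[1,1]*z,z])-c["t"]))
print(ray(c,249,104,65))
E
```

```text
[173.7  98.4 100.9] [568.9 -99.5  51. ]
[307.2  98.9 100.2] [ 611.1 -240.8   51. ]
[151.  109.2 142.1] [550.4 -77.7  51. ]
[332.4 112.2 125.9] [ 605.9 -272.5   51. ]
[180.8 155.1 196.2] [ 509.4 -120.9   51. ]
[221.8 155.  206.1] [ 523.4 -166.7   51. ]
[264.4 156.1 196.2] [ 536.7 -214.7   51. ]
[305.  157.7 177.9] [ 548.6 -260.8   51. ]
[161.1 183.5 242.1] [ 468.9 -105.7   51. ]
[324.5 186.2 244.9] [ 522.6 -295.2   51. ]
[198.  203.5 100.9] [ 456.8 -154.3   51. ]
[283.1 204.   91.6] [ 486.5 -254.7   51. ]
[[329.13766 329.76913 329.6389  328.5886  329.03207]
 [327.47443 330.56686 328.85638 331.05374 327.6443 ]
 [328.30612 330.16437 329.38232 329.23782 329.0701 ]
 [330.04462 328.80353 329.15933 329.53732 330.31638]
 [330.2892  329.66953 330.65643 331.2101  330.1393 ]]
[ 500.31429153 -199.25176182   50.70325538]
[ 521.84515812 -296.22370819   50.84632771]
[ 469.14502471 -104.3863012    51.18521005]
[ 587.30842943 -180.90678405   65.        ]
```

All three views agree to within about 2–3 mm, and the depth puts the relief at 51 mm. I'll move above the pot at z≈61.

Emit:
{"fn": "arm_command", "kwargs": {
  "plan": "-1.2 2.5 -3 0 0 0 0; -2.4 5 -6 0 0 0 0; -3.6 7.5 -9 0 0 0 0; -4.88 9.92 -12 0 0 0 0; -4.88 9.92 -14 0 0 0 0; -4.88 9.92 -15.5 0 0 0 0; -4.88 9.92 -16.5 0 0 0 0; -4.88 9.92 -17 0 0 0 0; -4.88 9.92 -17 0 0 0 0; -4.88 9.92 -17 0 0 0 0"
}}

```text
clock: 3.15
tool_pos: [469.7, -105.9, 61.9]
ee_rot: [0.0, 0.989, 0.146, 0.001]
force: [-0.0, -0.4, 0.6]
grip_width: 0.0
```

```bash
python3 - <<'E'
from bench import ctrl
import cv2,numpy as np
c=ctrl.get_calibration("wrist")
p,d=ctrl.get_image("wrist");cv2.imwrite(f"pics/w2.png",p[:,:,::-1])
s=ctrl.sense();print(s["tool_pos"],s["force"],s["torque"],s["clock"])
K=c["camera_matrix"]
x=c["R"]@np.array([469,-105.5,51])+c["t"];print(K@x/x[2])
x=c["R"]@s["tool_pos"]+c["t"];print(K@x/x[2])
E
```

```text
[ 469.85187152 -105.96780979   62.0769704 ] [-0.46822334  0.23389187 -0.3286392 ] [ 0.00336064  0.04363512 -0.00166756] 3.2
[250.04117985 231.62287526   1.        ]
[251.15098777 239.09495394   1.        ]
```

View pics/w2.png

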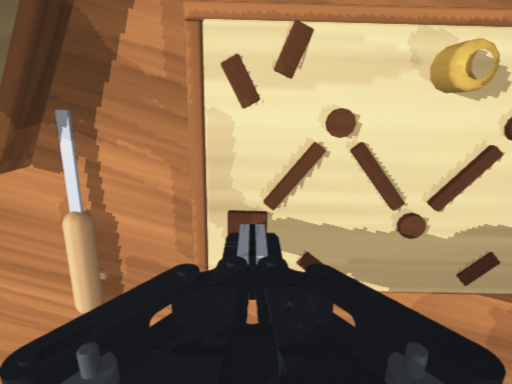

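The fingertips are over the pot, at pixel (250,240) on the dark square. I'll lower slowly to a command of z≈48.3.

Emit:
{"fn": "arm_command", "kwargs": {
  "plan": "0 0 -0.3 0 0 0 0; 0 0 -0.6 0 0 0 0; 0 0 -0.8 0 0 0 0; 0 0 -0.95 0 0 0 0; 0 0 -1.05 0 0 0 0; 0 0 -1.15 0 0 0 0; 0 0 -1.25 0 0 0 0; 0 0 -1.3 0 0 0 0; 0 0 -1.3 0 0 0 0; 0 0 -1.3 0 0 0 0"
}}

```text
clock: 4.2
tool_pos: [468.9, -105.5, 48.4]
ee_rot: [-0.0, 0.989, 0.146, -0.0]
force: [-1.3, 0.6, 2.6]
grip_width: 0.3
```

```bash
cat > rd.py <<'E'
from bench import ctrl
import cv2,numpy as np,sys
F=[]
for i in range(4):
    p,d=ctrl.get_image("wrist");s=ctrl.sense();F.append(np.r_[s["tool_pos"],s["force"]])
cv2.imwrite(f"pics/{sys.argv[1]}.png",p[:,:,::-1])
print(np.round(F,2));print(np.round(np.mean(F,0),2),s["clock"])
E
python3 rd.py w3
```

```text
[[ 4.6884e+02 -1.0549e+02  4.8340e+01 -1.3900e+00 -1.6000e-01  2.6400e+00]
 [ 4.6883e+02 -1.0551e+02  4.8330e+01 -8.8000e-01  8.8000e-01  2.4600e+00]
 [ 4.6884e+02 -1.0551e+02  4.8300e+01 -1.8500e+00  9.1000e-01  2.1600e+00]
 [ 4.6883e+02 -1.0549e+02  4.8270e+01 -1.2200e+00  6.3000e-01  3.2500e+00]]
[ 468.83 -105.5    48.31   -1.33    0.57    2.63] 4.4
```

View pics/w3.png

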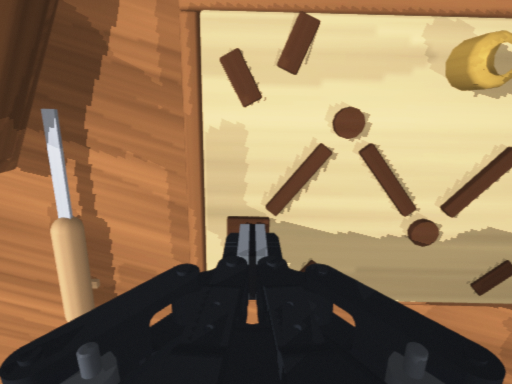

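Contact is about 2.6 N, which means roughly 3 mm of sink, as predicted. Next I'll slide along stem 1 to its middle.

Emit:
{"fn": "arm_command", "kwargs": {
  "plan": "0.5 -0.2 0 0 0 0 0; 1 -0.4 0 0 0 0 0; 1.5 -0.6 0 0 0 0 0; 2 -0.8 0 0 0 0 0; 2.5 -1 0 0 0 0 0; 3 -1.15 0 0 0 0 0; 3.5 -1.35 0 0 0 0 0; 3.95 -1.52 0 0 0 0 0; 3.95 -1.52 0 0 0 0 0; 3.95 -1.52 0 0 0 0 0"
}}

```text
clock: 5.4
tool_pos: [509.9, -121.3, 48.7]
ee_rot: [0.001, 0.989, 0.146, 0.001]
force: [0.6, 0.0, 2.9]
grip_width: -0.2
```

```bash
python3 rd.py w4
```

```text
[[ 5.0992e+02 -1.2125e+02  4.8770e+01  1.6300e+00 -6.3000e-01  1.9100e+00]
 [ 5.0986e+02 -1.2126e+02  4.8830e+01  9.7000e-01 -8.7000e-01  2.3700e+00]
 [ 5.0968e+02 -1.2118e+02  4.8790e+01  5.7000e-01 -3.4000e-01  2.1200e+00]
 [ 5.0949e+02 -1.2112e+02  4.8770e+01  8.4000e-01 -9.4000e-01  2.0300e+00]]
[ 509.74 -121.2    48.79    1.     -0.7     2.11] 5.6
```

View pics/w4.png

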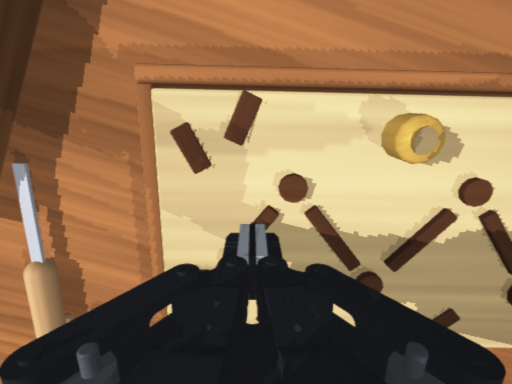

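Steady 2.1 N on the middle of stem 1. Next is the slide to bud 1.

Emit:
{"fn": "arm_command", "kwargs": {
  "plan": "0.5 -0.2 0 0 0 0 0; 1 -0.4 0 0 0 0 0; 1.5 -0.6 0 0 0 0 0; 2 -0.8 0 0 0 0 0; 2.5 -1 0 0 0 0 0; 3 -1.2 0 0 0 0 0; 3.4 -1.36 0 0 0 0 0; 3.7 -1.48 0 0 0 0 0; 3.7 -1.48 0 0 0 0 0; 3.7 -1.48 0 0 0 0 0"
}}

```text
clock: 6.6
tool_pos: [546.5, -135.9, 48.6]
ee_rot: [0.001, 0.989, 0.146, 0.001]
force: [0.4, 0.0, 2.7]
grip_width: -0.1
```

```bash
python3 rd.py w5
```

```text
[[ 5.4648e+02 -1.3593e+02  4.8660e+01  1.1200e+00 -8.5000e-01  2.5400e+00]
 [ 5.4647e+02 -1.3595e+02  4.8720e+01  5.1000e-01 -2.7000e-01  1.6200e+00]
 [ 5.4645e+02 -1.3594e+02  4.8720e+01  2.4000e-01 -8.4000e-01  1.9800e+00]
 [ 5.4643e+02 -1.3594e+02  4.8750e+01  2.0500e+00 -9.9000e-01  2.8000e+00]]
[ 546.46 -135.94   48.71    0.98   -0.74    2.23] 6.8
```

View pics/w5.png

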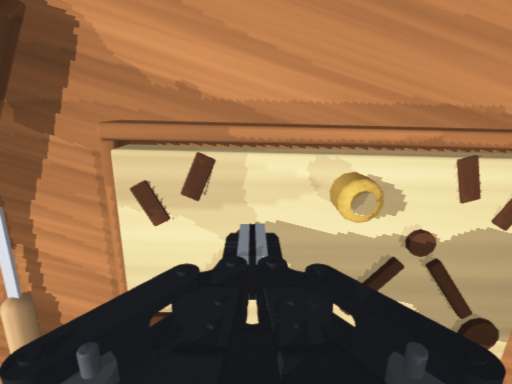

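The fingertips cover bud 1 at 2.2 N. Next is the middle of stem 2.

Emit:
{"fn": "arm_command", "kwargs": {
  "plan": "-0.28 -0.4 0 0 0 0 0; -0.56 -0.8 0 0 0 0 0; -0.84 -1.2 0 0 0 0 0; -1.12 -1.6 0 0 0 0 0; -1.4 -2 0 0 0 0 0; -1.68 -2.4 0 0 0 0 0; -1.96 -2.8 0 0 0 0 0; -2.23 -3.2 0 0 0 0 0; -2.23 -3.2 0 0 0 0 0; -2.23 -3.2 0 0 0 0 0"
}}

```text
clock: 7.8
tool_pos: [522.5, -168.3, 48.2]
ee_rot: [0.0, 0.989, 0.146, -0.001]
force: [-0.4, -1.6, 3.6]
grip_width: 0.1
```

```bash
python3 rd.py w6
```

```text
[[ 5.2261e+02 -1.6815e+02  4.8140e+01 -8.5000e-01 -1.8900e+00  1.5300e+00]
 [ 5.2273e+02 -1.6802e+02  4.8170e+01 -1.2600e+00 -2.4100e+00  3.1500e+00]
 [ 5.2282e+02 -1.6787e+02  4.8160e+01 -7.8000e-01 -3.6000e-01  2.8500e+00]
 [ 5.2287e+02 -1.6774e+02  4.8160e+01 -2.0000e-01 -9.6000e-01  2.1700e+00]]
[ 522.76 -167.94   48.16   -0.77   -1.41    2.43] 8.0
```

View pics/w6.png

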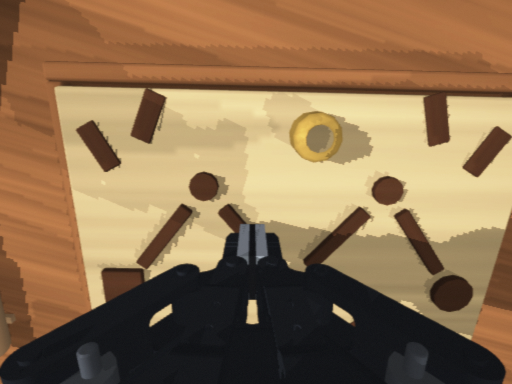

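On stem 2 at 2.4 N. Next is bud 2, with a shift of (-2.24, -3.18) cm.

Emit:
{"fn": "arm_command", "kwargs": {
  "plan": "-0.28 -0.4 0 0 0 0 0; -0.56 -0.8 0 0 0 0 0; -0.84 -1.2 0 0 0 0 0; -1.12 -1.6 0 0 0 0 0; -1.4 -2 0 0 0 0 0; -1.68 -2.4 0 0 0 0 0; -1.96 -2.8 0 0 0 0 0; -2.24 -3.18 0 0 0 0 0; -2.24 -3.18 0 0 0 0 0; -2.24 -3.18 0 0 0 0 0"
}}

```text
clock: 9.0
tool_pos: [500.2, -200.1, 48.2]
ee_rot: [0.0, 0.989, 0.146, -0.001]
force: [-1.3, -1.7, 2.0]
grip_width: 0.1
```

```bash
python3 rd.py w7
```

```text
[[ 5.0030e+02 -1.9994e+02  4.8220e+01 -1.1300e+00 -1.4800e+00  2.2100e+00]
 [ 5.0039e+02 -1.9978e+02  4.8200e+01 -1.3900e+00 -2.0900e+00  2.5000e+00]
 [ 5.0049e+02 -1.9965e+02  4.8210e+01  7.0000e-02 -2.0200e+00  3.2300e+00]
 [ 5.0055e+02 -1.9954e+02  4.8220e+01 -8.3000e-01 -1.0500e+00  2.7000e+00]]
[ 500.43 -199.73   48.21   -0.82   -1.66    2.66] 9.2
```

View pics/w7.png

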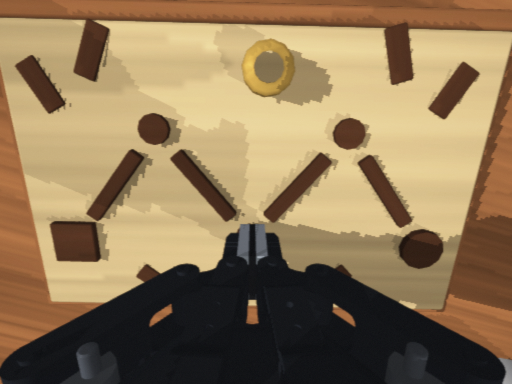

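Bud 2 is under the fingertips at 2.7 N. Next is the middle of stem 3.

Emit:
{"fn": "arm_command", "kwargs": {
  "plan": "0.45 -0.2 0 0 0 0 0; 0.9 -0.4 0 0 0 0 0; 1.35 -0.6 0 0 0 0 0; 1.8 -0.8 0 0 0 0 0; 2.25 -1 0 0 0 0 0; 2.7 -1.2 0 0 0 0 0; 3.15 -1.4 0 0 0 0 0; 3.57 -1.59 0 0 0 0 0; 3.57 -1.59 0 0 0 0 0; 3.57 -1.59 0 0 0 0 0"
}}

```text
clock: 10.2
tool_pos: [537.8, -215.9, 48.7]
ee_rot: [0.001, 0.989, 0.146, 0.001]
force: [1.3, -0.6, 1.7]
grip_width: -0.0
```

```bash
python3 rd.py w8
```

```text
[[ 537.77 -215.87   48.77    1.85   -0.94    2.33]
 [ 537.74 -215.85   48.81    1.37   -1.49    2.99]
 [ 537.62 -215.8    48.83    0.73   -1.03    2.56]
 [ 537.45 -215.75   48.79    1.46   -1.01    2.58]]
[ 537.64 -215.82   48.8     1.35   -1.12    2.61] 10.4
```

View pics/w8.png

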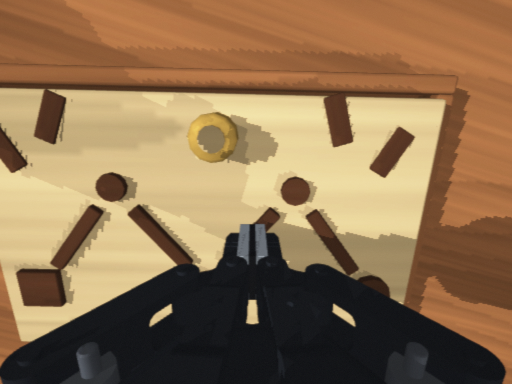

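On stem 3 at 2.6 N. Next is bud 3, with a shift of (+3.5, -1.68) cm.

Emit:
{"fn": "arm_command", "kwargs": {
  "plan": "0.45 -0.22 0 0 0 0 0; 0.9 -0.43 0 0 0 0 0; 1.35 -0.65 0 0 0 0 0; 1.8 -0.86 0 0 0 0 0; 2.25 -1.08 0 0 0 0 0; 2.7 -1.3 0 0 0 0 0; 3.15 -1.51 0 0 0 0 0; 3.5 -1.68 0 0 0 0 0; 3.5 -1.68 0 0 0 0 0; 3.5 -1.68 0 0 0 0 0"
}}

```text
clock: 11.4
tool_pos: [572.6, -232.6, 48.7]
ee_rot: [0.001, 0.989, 0.146, 0.001]
force: [1.3, -0.5, 2.1]
grip_width: -0.2
```

```bash
python3 rd.py w9
```

```text
[[ 5.7262e+02 -2.3258e+02  4.8730e+01  8.0000e-01 -1.2000e+00  3.1100e+00]
 [ 5.7260e+02 -2.3258e+02  4.8780e+01  1.2000e-01 -6.9000e-01  2.4200e+00]
 [ 5.7257e+02 -2.3258e+02  4.8810e+01  1.2700e+00 -1.0000e-01  1.6500e+00]
 [ 5.7246e+02 -2.3253e+02  4.8800e+01  3.9000e-01 -1.0400e+00  2.6700e+00]]
[ 572.56 -232.57   48.78    0.64   -0.76    2.46] 11.6
```

View pics/w9.png

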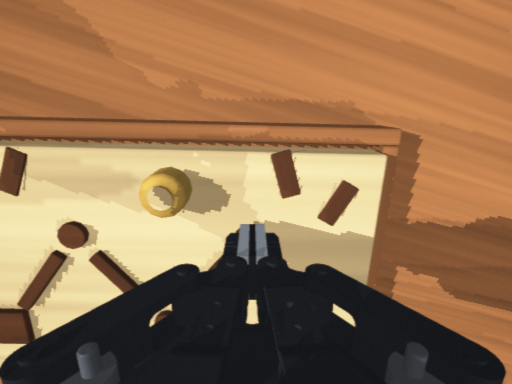

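Bud 3 is covered at 2.5 N. Next is the middle of stem 4, from (571.5,-232) to (548.5,-262).

Emit:
{"fn": "arm_command", "kwargs": {
  "plan": "-0.29 -0.38 0 0 0 0 0; -0.58 -0.75 0 0 0 0 0; -0.87 -1.13 0 0 0 0 0; -1.15 -1.5 0 0 0 0 0; -1.44 -1.88 0 0 0 0 0; -1.73 -2.25 0 0 0 0 0; -2.02 -2.63 0 0 0 0 0; -2.3 -3 0 0 0 0 0; -2.3 -3 0 0 0 0 0; -2.3 -3 0 0 0 0 0"
}}

```text
clock: 12.6
tool_pos: [547.8, -262.9, 48.2]
ee_rot: [0.0, 0.989, 0.146, -0.001]
force: [-0.5, -1.3, 2.7]
grip_width: -0.0
```

```bash
python3 rd.py w10
```

```text
[[ 5.4785e+02 -2.6273e+02  4.8180e+01 -1.3300e+00 -1.0700e+00  3.0100e+00]
 [ 5.4798e+02 -2.6260e+02  4.8190e+01 -1.7000e-01 -1.8400e+00  2.9300e+00]
 [ 5.4809e+02 -2.6246e+02  4.8210e+01 -9.9000e-01 -2.0600e+00  2.6100e+00]
 [ 5.4820e+02 -2.6237e+02  4.8210e+01 -1.1300e+00 -2.2500e+00  4.0200e+00]]
[ 548.03 -262.54   48.2    -0.9    -1.81    3.14] 12.8
```

View pics/w10.png

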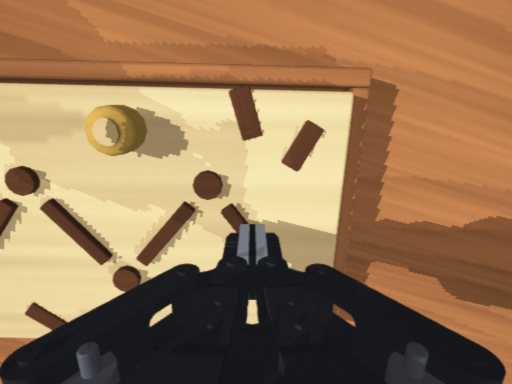

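On stem 4, at about 3 N. Next is the flower centre at (522.4,-296.5), a shift of (-2.6, -3.45) cm.

Emit:
{"fn": "arm_command", "kwargs": {
  "plan": "-0.32 -0.43 0 0 0 0 0; -0.64 -0.86 0 0 0 0 0; -0.96 -1.29 0 0 0 0 0; -1.3 -1.72 0 0 0 0 0; -1.63 -2.15 0 0 0 0 0; -1.95 -2.58 0 0 0 0 0; -2.28 -3.02 0 0 0 0 0; -2.6 -3.45 0 0 0 0 0; -2.6 -3.45 0 0 0 0 0; -2.6 -3.45 0 0 0 0 0"
}}

```text
clock: 13.8
tool_pos: [521.8, -297.4, 48.3]
ee_rot: [0.0, 0.989, 0.146, -0.001]
force: [-0.2, -1.2, 2.3]
grip_width: 0.1
```

Emit:
{"fn": "arm_command", "kwargs": {
  "plan": "0 0 0 0 0 0 0; 0 0 0 0 0 0 0; 0 0 0 0 0 0 0; 0 0 0 0 0 0 0; 0 0 0 0 0 0 0; 0 0 0 0 0 0 0; 0 0 0 0 0 0 0; 0 0 0 0 0 0 0; 0 0 0 0 0 0 0; 0 0 0 0 0 0 0"
}}

```text
clock: 14.8
tool_pos: [522.5, -296.6, 48.3]
ee_rot: [0.0, 0.989, 0.146, 0.0]
force: [-1.1, -0.6, 2.5]
grip_width: -0.3
```

```bash
python3 rd.py w11; python3 - <<'E'
from bench import ctrl
import cv2,numpy as np
for n in("top","scene"):
    p,d=ctrl.get_image(n);cv2.imwrite(f"pics/{n}9.png",p[:,:,::-1])
    q=np.load(n+"0.npz")["p"]
    cv2.imwrite(f"pics/diff_{n}.png",cv2.absdiff(p,q)[:,:,::-1]*2)
E
```

```text
[[ 5.2249e+02 -2.9653e+02  4.8270e+01  3.0000e-02 -2.1500e+00  1.9700e+00]
 [ 5.2248e+02 -2.9654e+02  4.8280e+01 -8.7000e-01 -1.9400e+00  2.2900e+00]
 [ 5.2249e+02 -2.9657e+02  4.8290e+01 -1.6200e+00 -1.2200e+00  2.7600e+00]
 [ 5.2252e+02 -2.9654e+02  4.8280e+01 -8.4000e-01 -8.1000e-01  2.0400e+00]]
[ 522.5  -296.54   48.28   -0.82   -1.53    2.27] 15.0
```

View pics/w11.png

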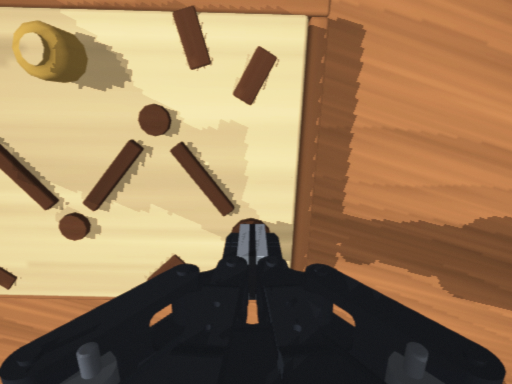

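View pics/scene9.png

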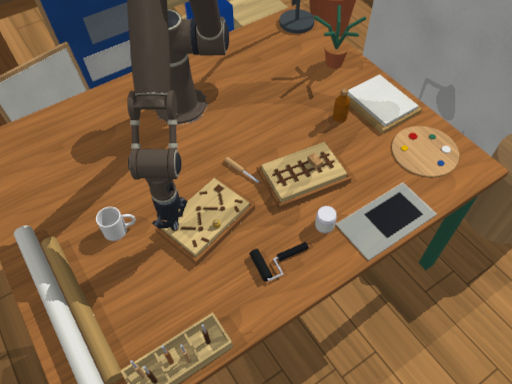

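View pics/diff_scene.png

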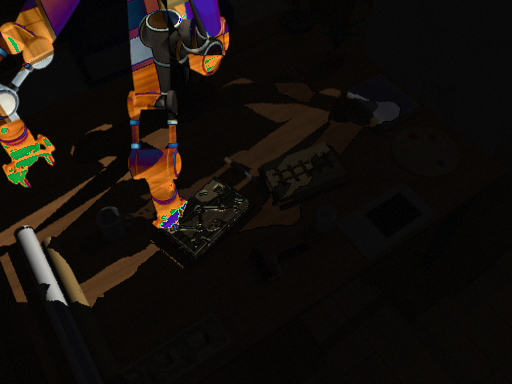

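The fingertips rest on the flower, with its rim visible at (252,222). The force is 2.3 N, the TCP is steady, and the scene difference shows only the arm, its shadows and the sunk block. I'm handing in.

```bash
python3 - <<'E'
from bench import ctrl
print(ctrl.finish_job()); s=ctrl.sense();print(s["clock"],s["tool_pos"],s["force"])
E
```

```text
the job is handed in; nothing more can be done
None
the job is handed in; nothing more can be done
```

I slid the closed fingertips over the whole vine in one continuous light stroke: pot, stem 1, bud 1, stem 2, bud 2, stem 3, bud 3, stem 4, flower. I handed the job in at about 15 s with the fingertips still resting on the flower. The hand-in reported no verdict.

- **Force and sink:** the averaged upward force was 2.1–3.1 N at all nine stops, though single readings scatter by about ±1 N. I held the fingertips at z ≈ 48.2–48.8 mm, which puts the sink at about 2–3 mm, well under 8 mm. I worked that out from height and force, because the block's sink itself can't be read.
- **On the flower:** the last readings were 2.3 N with the fingertips at (522.5, -296.5, 48.3) mm. They were still to within 0.05 mm and within 1 mm of the measured flower centre.
- **Other things on the bench:** comparing the scene view before and after shows only the arm, its shadows and the slightly sunk block changing. The loose things and the fence block look undisturbed.
- **Disagreements:** the top, scene and wrist cameras differed by up to about 4 mm (x of bud 1, bud 2 and stem 1 to 3), so I used positions in between. No check failed.

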